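# Index the carving turntable by one notch

## Task

A half-finished wooden pig stands on a small indexing turntable. With the fingertips press the dished thumb cap of the table's locking plunger right down, turn the table clockwise (seen from above) by exactly one notch with the plunger held down, and let the plunger spring fully up into that next notch, so that the table is locked again. Only push, without force: do not grip the cap, do not touch the pig, which must ride round standing on the table, and leave the other things on the bench where they are.

Things in the scene. Friction and masses are not known exactly. Their poses are not given: they have to be found in the camera images.
- turntable (a joint): turning of the round table about its vertical axis, rad; 0 at the start (locked in a notch), grows clockwise seen from above. The eight notches are evenly spaced, so the next one clockwise is at 0.785 (45 degrees). In a notch the locked table has about 0.02 rad of play. It turns with little friction (about 0.06 N m) once the plunger is down.
- plunger (a joint): travel of the locking plunger, m: 0 fully up (locked), 0.015 pressed to its stop. The table turns freely only while it is pressed more than 0.011; below that its collar still catches in the notch. Spring: 3 N at the start of the travel, 7.5 N at the stop. Let go between notches it stays down, and springs up on reaching a notch (the tapered collar centres itself from about 3 mm off).
- plunger_dish (a point): centre of the inner floor of the plunger's dished thumb cap: a round aluminium cup, 56 mm outside, 49 mm inside, its rim 8 mm above this point, at the end of a short dark steel arm that sticks out of the table. The axis of the plunger is vertical, 116 mm from the table's axis. The point is 75 mm above the bench with the plunger up, and goes down and round with it.
- table_center (a point): point on the vertical axis of the turntable, on the upper face of its round plywood top (170 mm across, upper face 52 mm above the bench). Fixed to the bench below it: a grey foot and a bright steel index disc 224 mm across, its rim with eight open notches 22 mm wide and 7 mm deep, 28 to 33 mm above the bench. Nothing of the table but the arm and its cap stands beyond 112 mm from this axis.
- pig_mid (a point): middle of the loose carved wooden pig (116 mm long, 39 mm wide, 59 mm high, top 111 mm above the bench) that stands near the middle of the table; this point is 30 mm above its feet
- tape_roll: roll of masking tape lying flat, 68 mm across, 19 mm high, loose bystander; origin at the centre of its underside
- small_cup: small pewter cup, 68 mm across, 34 mm high, loose bystander; origin at the centre of its underside
- sanding_block: sanding block, 52 x 91 x 29 mm, loose bystander; origin at the centre of its underside
- soap_box: small white box, 26 x 42 x 22 mm, loose bystander; origin at the centre of its underside
- oil_can: oil can with a long thin spout, 69 x 86 x 150 mm, loose bystander; origin under its body
Not all that is in view belongs to the job. What is shaped like the part that bears pig_mid but green is not meant.

How it is judged:
By the outcome, as a careful person would: the job done as asked, in the order asked, and still so for the second after the job is handed in, with the robot touching nothing.
It also fails if it takes over 35 s, if anything falls off the work surface, if the arm or the gripper's body presses on something with over 40 N, if the wrist force passes 120 N, or if a joint passes its speed limit or range.

## Robot

A 6-joint arm with a two-finger parallel gripper is mounted at the origin on a cart in front of the work surface, level with it; the furniture and walls round the work are solid. World frame = base frame: x ahead of the robot, y to its left, z up, the work surface at z = 0. Lengths are in m, angles in rad, forces in N, time in s.
With the tool pointing down it reaches from about 0.3 to 0.775 m from the base axis. Payload 14.6 kg.
Tool frame: the origin (TCP) lies at the very end of the fingers, on their centre line; the grasp point (between the pads) lies 19 mm behind it; z points along the fingers, y is the line along which they close (so a half turn about z gives the same grasp; the last joint's range is limited). The gripper opens to 94 mm and grips with 3 to 60 N. Pads are 16 mm wide; open, the fingers measure 119 mm over their backs; the gripper's body (75 mm by 177 mm) begins 78 mm behind the grasp point.
Start: joints at [-1.397, 0.3, 1.521, -0, 1.321, -0.067], TCP at [0.131, -0.534, 0.205] pointing down, gripper open.
Joint ranges: [-3.03, 3.03], [-0.79, 2.21], [0.23, 2.52], [-1.04, 4.18], [0, 3.07], [-2.55, 2.55]. Speed limits (rad/s): [2.22, 2.22, 2.57, 3.14, 3.14, 3.14].

## Interface

Orientations are given as [roll, pitch, yaw] about the fixed x, y, z axes, in that order (R = Rz(yaw) Ry(pitch) Rx(roll)).
In Python, from station import ctrl gives the robot as it stands.
- The arm moves only by the shell command python3 -m pendant 'ROWS' [OPENING] [FORCE]. ROWS is JSON, a list of rows, each a list of 2 entries, a list of its own where there are three numbers: the shift along the world's x, y, z in cm, then the turn about the world's z in rad. A call has 1 to 20 rows; each row shifts and turns the commanded pose from where the row before left it; what a row does not reach is not made up. A row lasts 1/12 s, in which the tool goes at most 41.7 mm and 7.16 degrees, less where a joint would pass 70% of its speed; a pose out of reach is approached as far as the arm can. A call is refused whole if a number of a shift passes 4.17 or a number of a turn 0.125, either way. A call with a gripper value outside its range is refused whole. OPENING is the opening, from 0 (shut) to 1 (fully open), set as the call begins (- or left out, the last holds). The fingers move at their own pace and stop on an object; FORCE is the grip in N (left out, the last holds). Time passes only in rows, so rows that do not move let the fingers close. It gives the time, the measured TCP pose, the force, the opening and the grip force at its end, in the units of the state.
- ctrl.get_obs(): the state, without advancing time (a new reading comes with each control period).
- ctrl.camera(name): name is "scene" or "top"; returns a dict with "color" (480x640x3 uint8, red, green, blue), "intrinsics" (3x3 intrinsics, pixels), "k1" (the pictures are not rectified: a ray, as slopes to the right and down, at radius r is drawn at 1 + k1 r^2 times it, then the intrinsics apply), "camera_from_world" (4x4, takes a point from world to camera coordinates). Camera axes: x right, y down, z forward; pixel columns grow to the right and rows downward; lengths in m; the calibration is good to about 2 mm. A picture is of the moment at which its call begins. There is no depth.
- ctrl.hand_in(): hands the job in; it is judged then, once.
The state is a dict: "time_s": time; "qpos": joint angles; "joint_vel": joint speeds; "tau": joint torques, N m; "ee_pos": TCP position; "eef_rot": TCP orientation; "force": force on the tool from outside, world axes, zero at the start; "moment": the same for the moment, N m; "grip_width": finger opening in m; "grip_force": force on a finger pad.
Only numpy, scipy, OpenCV 4.12 (cv2) and the standard library are available. Lean on these libraries where they do the work, as an engineer would, in place of code of your own. Each camera call takes 0.05 s, during which the arm holds its last target. There are 200 camera calls.

## Working session

There is one attempt and no reset: what is moved stays moved. The work goes in short steps, Python scripts to look and compute and a shell command to move; the robot and the scene stay as the last step left them, time stands still between calls to the robot, and variables do not carry over. Pictures are saved under pics/ and viewed, at most 10 in all, crops included, and the job is handed in when it is done.

```bash
mkdir -p pics
cat > h.py <<'E'
import numpy as np, cv2
from station import ctrl
def snap(n,f):
    c=ctrl.camera(n); cv2.imwrite('pics/'+f,c['color'][:,:,::-1]); return c
def ray(c,u,v):
    K=np.array(c['intrinsics']);d=np.array([(u-K[0,2])/K[0,0],(v-K[1,2])/K[1,1]])
    s=d.copy()
    for _ in range(20): s=d/(1+c['k1']*(s@s))
    T=np.array(c['camera_from_world']);R=T[:3,:3]
    return -R.T@T[:3,3], R.T@np.array([s[0],s[1],1])
def onz(c,u,v,z):
    o,d=ray(c,u,v); return (o+d*(z-o[2])/d[2]).round(4)
def proj(c,p):
    T=np.array(c['camera_from_world']);q=T[:3,:3]@np.array(p)+T[:3,3];s=q[:2]/q[2];s=s*(1+c['k1']*(s@s))
    K=np.array(c['intrinsics']);return (K[:2,:2]@s+K[:2,2]).round(1)
E
python3 - <<'E'
from h import *
import pickle
for n in('scene','top'):
    c=snap(n,n+'0.png'); pickle.dump(c,open(n+'.pkl','wb')); print(n, ray(c,320,240))
print(ctrl.get_obs())
E
```

```text
scene (array([0.22666751, 0.57177381, 1.05231986]), array([ 0.28797962, -0.5604503 , -0.77653885]))
top (array([ 0.42901975, -0.12262205,  1.15363007]), array([ 0.13000215, -0.02491387, -0.99120686]))
{'time_s': 0.1, 'qpos': array([-1.39658805e+00,  3.00381306e-01,  1.52148184e+00, -5.98451070e-06,
        1.32071864e+00, -6.66157058e-02]), 'joint_vel': array([-7.75153559e-04, -1.36678311e-03, -2.85800068e-03,  1.19969309e-03,
       -2.07672121e-05, -1.53731436e-03]), 'tau': array([ 2.63759590e-03, -5.32641613e+01, -3.53283370e+01,  7.09638395e-02,
        2.33966054e-02, -5.38238783e-05]), 'ee_pos': array([ 0.13112473, -0.53390891,  0.20497757]), 'eef_rot': array([-3.14060533e+00, -6.00587841e-05,  2.40825438e-01]), 'force': array([-0.03950699, -0.55890202, -0.7642937 ]), 'moment': array([-0.00474671,  0.04008023,  0.0195039 ]), 'grip_force': 0.0, 'grip_width': 0.09381189094804666}
```

View pics/top0.png

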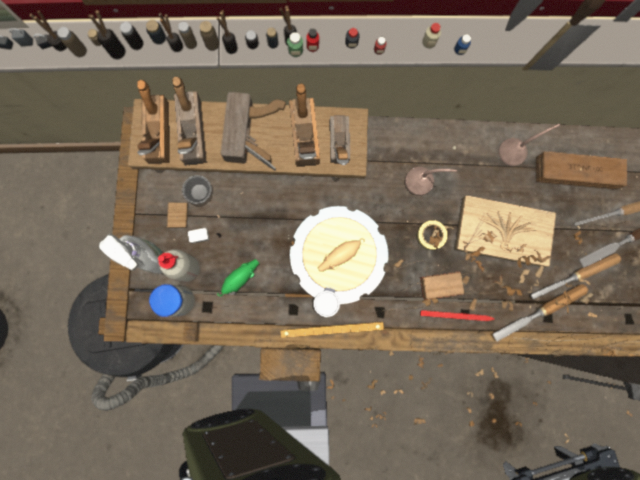

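View pics/scene0.png

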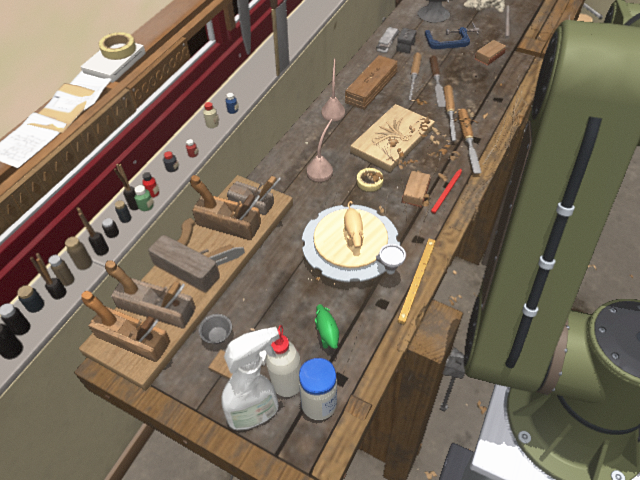

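Both views show the table (top view about (339,255)), its cap at (326,302), the pig upon it and the green decoy at (240,277). Next I measure these with masks.

```bash
cat > m.py <<'E'
from h import *
import pickle
def ell(c,box,f,name,z,close=0):
    im=c['color'].astype(int); x0,y0,x1,y1=box
    hsv=cv2.cvtColor(c['color'],cv2.COLOR_RGB2HSV)
    m=np.zeros(hsv.shape[:2],np.uint8); m[y0:y1,x0:x1]=f(hsv)[y0:y1,x0:x1]*255
    n,l,s,ce=cv2.connectedComponentsWithStats(m); i=1+s[1:,4].argmax()
    cs,_=cv2.findContours((l==i).astype(np.uint8),cv2.RETR_EXTERNAL,cv2.CHAIN_APPROX_NONE)
    P=np.array([onz(c,*p[0],z)[:2] for p in cv2.convexHull(max(cs,key=cv2.contourArea))],np.float32)
    (a,b),r=cv2.minEnclosingCircle(P); 
    A=np.c_[2*P,np.ones(len(P))]; q=np.linalg.lstsq(A,(P**2).sum(1),rcond=None)[0]
    print(name,'circ',round(a,4),round(b,4),'d',round(2*r,4),'fit',q[:2].round(4),'d',2*np.sqrt(q[2]+q[0]**2+q[1]**2).round(4),s[i])
E
python3 - <<'E'
from m import *
t=pickle.load(open('top.pkl','rb'));s=pickle.load(open('scene.pkl','rb'))
ply=lambda h:(h[...,1]>55)&(h[...,2]>150)
wh=lambda h:(h[...,1]<40)&(h[...,2]>150)
ell(t,(285,200,395,312),ply,'ply',.052)
ell(s,(300,195,410,290),ply,'ply s',.052)
ell(t,(285,200,395,320),wh,'disc',.033)
for n,c,(u,v) in(('top',t,(326,302)),('scene',s,(392,257))):
    print(n,onz(c,u,v,.083))
a=t['color'][190:330,270:410,::-1];b=s['color'][190:300,290:430,::-1]
cv2.imwrite('pics/crop.png',np.hstack([cv2.resize(a[:, :100],(0,0),fx=4,fy=4,interpolation=2)[:440],cv2.resize(a[60:130,20:90],(400,440),interpolation=2)]))
cv2.imwrite('pics/crop.png',np.hstack([cv2.resize(t['color'][280:325,300:355,::-1],(400,327),interpolation=2),cv2.resize(s['color'][235:280,365:420,::-1],(400,327),interpolation=2)]))
E
```

```text
ply circ 0.5353 -0.1911 d 0.1644 fit [ 0.5267 -0.1898] d 0.1484 [ 303  238   72   42 1173]
ply s circ 0.5437 -0.1992 d 0.196 fit [ 0.5446 -0.1938] d 0.1798 [ 314  201   71   67 1236]
disc circ 0.5264 -0.1907 d 0.2594 fit [ 0.531  -0.1904] d 0.2388 [ 290  206   99  112 4135]
top [ 0.4342 -0.1597  0.083 ]
scene [ 0.427  -0.1502  0.083 ]
```

View pics/crop.png

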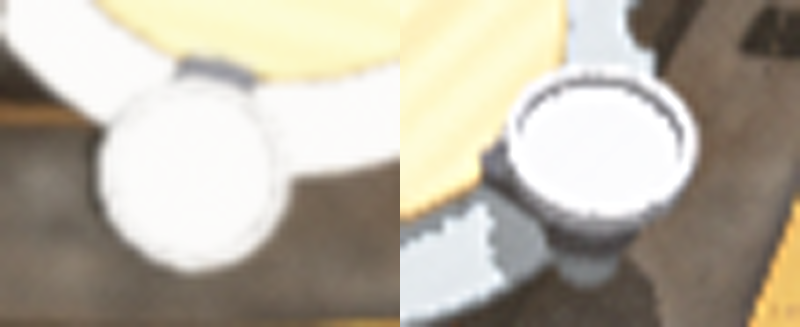

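The crops show the cup well: rim centre at about (326.2,303.3) in top and (392.1,254.6) in scene, with the dark arm running to the table. The plywood mask was too tight, so I refine it.

Run:
```python
from m import *
t=pickle.load(open('top.pkl','rb'));s=pickle.load(open('scene.pkl','rb'))
ply=lambda h:(h[...,1]>22)&(h[...,2]>170)&(h[...,0]<40)
for c,u,v in((t,310,250),(t,370,255),(t,339,215),(s,330,240),(s,375,245)): print(cv2.cvtColor(c['color'],cv2.COLOR_RGB2HSV)[v,u])
ell(t,(285,200,395,312),ply,'ply',.052)
ell(s,(300,195,410,290),ply,'ply s',.052)
ct=onz(t,326.2,303.3,.083);cs=onz(s,392.1,254.6,.083);print('cap',ct,cs)
for e in(13.2,-13.2):print(onz(t,326.2+e,303.3,.083))
o1,d1=ray(t,326.2,303.3);o2,d2=ray(s,392.1,254.6)
k=np.linalg.lstsq(np.c_[d1,-d2],o2-o1,rcond=None)[0];print('tri',o1+k[0]*d1,o2+k[1]*d2)
# disc front edges for the circle: pixels of hull
for n,c,pts in(('t',t,[(303,215),(380,215),(385,280)]),):pass
```

```text
[ 25  67 252]
[ 28  52 252]
[ 60   1 251]
[ 27  46 254]
[ 28  40 253]
ply circ 0.5417 -0.1927 d 0.1699 fit [ 0.542  -0.1925] d 0.1684 [ 302  217   75   75 4372]
ply s circ 0.5452 -0.1989 d 0.1954 fit [ 0.5411 -0.1932] d 0.175 [ 313  201   75   67 3326]
cap [ 0.4314 -0.16    0.083 ] [ 0.4291 -0.1563  0.083 ]
[ 0.4308 -0.1886  0.083 ]
[ 0.432  -0.1315  0.083 ]
tri [ 0.43138426 -0.16021936  0.07733125] [ 0.43032397 -0.16052536  0.07733961]
```

```bash
python3 -m pendant '[[[1.0,1.25,0],0],[[2,2.5,0],0],[[2,2.5,0],0],[[2,2.5,0],0],[[2,2.5,0],0],[[2,2.5,0],0],[[2,2.5,0],0],[[2,2.5,0],0],[[2,2.5,0],0],[[2,2.5,0],0],[[2,2.5,0],0],[[2,2.5,0],0],[[2,2.5,0],0],[[2,2.5,0],0],[[2,2.5,0],0],[[0.95,1.2,0],0],[[0,0,0],0],[[0,0,0],0]]' 0 10
python3 - <<'E'
from h import *
snap('top','top1.png');c=snap('scene','scene1.png')
print(ctrl.get_obs()['ee_pos'],ctrl.get_obs()['force'],ctrl.get_obs()['grip_width'])
cv2.imwrite('pics/crop1.png',np.hstack([cv2.resize(cv2.imread('pics/top1.png')[230:350,250:410],(400,300)),cv2.resize(cv2.imread('pics/scene1.png')[170:290,320:480],(400,300))]))
E
```

```text
time_s: 1.6
ee_pos: [0.4306, -0.1593, 0.2051]
eef_rot: [-3.141, 0.001, 0.242]
force: [0.5, 0.3, 0.0]
grip_width: 0.0003
grip_force: 0.0
[ 0.43014054 -0.16023446  0.20529819] [0.6767475  0.12281963 0.02198871] 0.00047174700554111846
```

View pics/crop1.png

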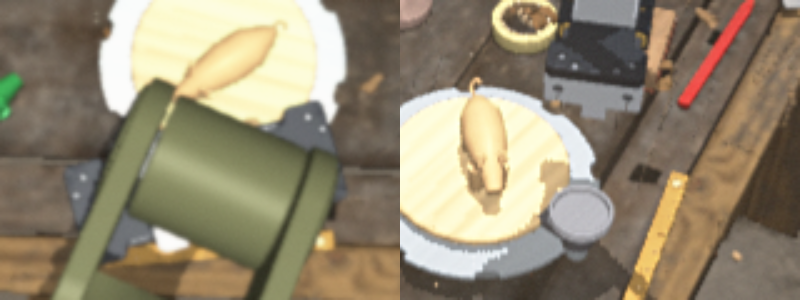

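The gripper hangs over the cap; the fingers aren't visible in the scene view crop, so I descend to just above the rim and look again.

```bash
python3 -m pendant '[[[0,0,-1],0],[[0,0,-2],0],[[0,0,-2],0],[[0,0,-2],0],[[0,0,-2],0],[[0,0,-1.5],0],[[0,0,-0.5],0],[[0,0,0],0],[[0,0,0],0]]'
python3 - <<'E'
from h import *
c=snap('scene','scene2.png')
p=ctrl.get_obs()['ee_pos'];print(p,proj(c,p),proj(c,[.4305,-.1595,.083]))
cv2.imwrite('pics/crop2.png',cv2.resize(cv2.imread('pics/scene2.png')[180:300,320:480],(800,600),interpolation=2))
E
```

```text
time_s: 2.45
ee_pos: [0.4306, -0.1601, 0.0958]
eef_rot: [3.141, -0.0, 0.24]
force: [-0.3, 0.3, -0.5]
grip_width: 0.0004
grip_force: 0.0
[ 0.43087841 -0.16008046  0.09617835] [392.5 249.2] [392.1 253.3]
```

View pics/crop2.png

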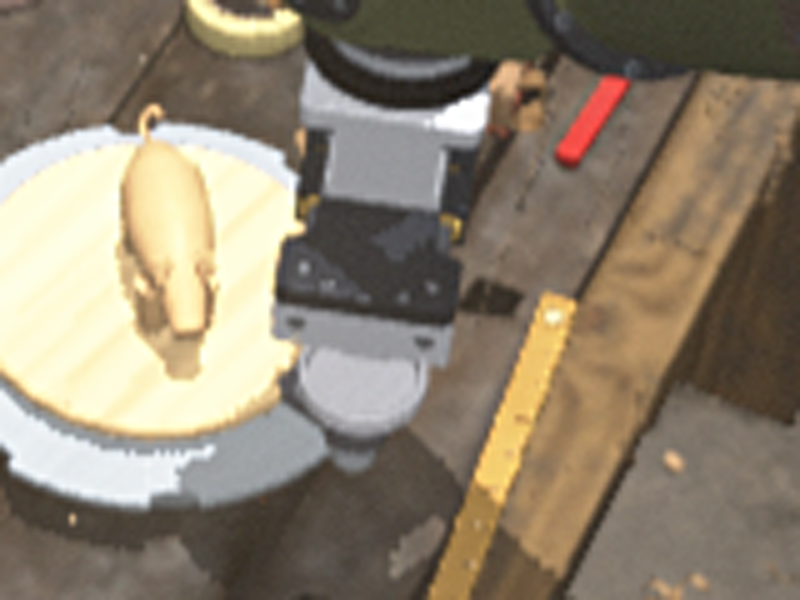

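The body hangs centred above the cap (390,255), clear of the pig; the fingers are hidden behind it. Press.

```bash
python3 -m pendant '[[[0,0,-0.6],0],[[0,0,-0.6],0],[[0,0,-0.4],0],[[0,0,-0.3],0],[[0,0,0],0],[[0,0,0],0]]'; python3 -m pendant '[[[0,0,-0.2],0],[[0,0,-0.3],0],[[0,0,-0.3],0],[[0,0,-0.3],0],[[0,0,-0.2],0],[[0,0,0],0],[[0,0,0],0]]'
```

```text
time_s: 3.0
ee_pos: [0.4306, -0.1596, 0.0763]
eef_rot: [-3.141, 0.0, 0.241]
force: [0.7, -0.4, -1.1]
grip_width: 0.0005
grip_force: 0.0
time_s: 3.58
ee_pos: [0.4309, -0.1597, 0.0635]
eef_rot: [3.141, -0.0, 0.241]
force: [-0.1, 0.3, 6.3]
grip_width: 0.0003
grip_force: 2.9
```

```bash
python3 -m pendant '[[[0,0,-0.2],0],[[0,0,-0.2],0],[[0,0,0],0],[[0,0,0],0]]'
python3 - <<'E'
import numpy as np
c=np.array([.542,-.1927]);p=np.array([.4307,-.1597]);r=p-c;print(np.hypot(*r))
n=36; s=np.linspace(0,1,n+1); th=np.radians(45)*(3*s**2-2*s**3)
q=np.array([np.array([[np.cos(t),np.sin(t)],[-np.sin(t),np.cos(t)]])@r for t in th])*100
print(np.round(q[-1]/100+c,4)); a=np.round(q,2); print([[list(np.round(d,2))] for d in np.diff(a,axis=0)])
E
```

```text
time_s: 3.92
ee_pos: [0.431, -0.1598, 0.0601]
eef_rot: [3.141, -0.001, 0.241]
force: [-2.9, 1.2, 14.0]
grip_width: 0.0005
grip_force: 7.2
0.11608914677953319
[ 0.4866 -0.0907]
[[[np.float64(0.01), np.float64(0.02)]], [[np.float64(0.01), np.float64(0.06)]], [[np.float64(0.03), np.float64(0.09)]], [[np.float64(0.04), np.float64(0.13)]], [[np.float64(0.06), np.float64(0.16)]], [[np.float64(0.06), np.float64(0.18)]], [[np.float64(0.08), np.float64(0.21)]], [[np.float64(0.09), np.float64(0.24)]], [[np.float64(0.11), np.float64(0.25)]], [[np.float64(0.12), np.float64(0.27)]], [[np.float64(0.14), np.float64(0.28)]], [[np.float64(0.15), np.float64(0.29)]], [[np.float64(0.16), np.float64(0.3)]], [[np.float64(0.19), np.float64(0.31)]], [[np.float64(0.19), np.float64(0.31)]], [[np.float64(0.21), np.float64(0.31)]], [[np.float64(0.23), np.float64(0.3)]], [[np.float64(0.23), np.float64(0.3)]], [[np.float64(0.24), np.float64(0.29)]], [[np.float64(0.26), np.float64(0.28)]], [[np.float64(0.25), np.float64(0.27)]], [[np.float64(0.26), np.float64(0.26)]], [[np.float64(0.26), np.float64(0.24)]], [[np.float64(0.26), np.float64(0.22)]], [[np.float64(0.26), np.float64(0.21)]], [[np.float64(0.25), np.float64(0.19)]], [[np.float64(0.24), np.float64(0.18)]], [[np.float64(0.22), np.float64(0.16)]], [[np.float64(0.21), np.float64(0.13)]], [[np.float64(0.19), np.float64(0.12)]], [[np.float64(0.17), np.float64(0.11)]], [[np.float64(0.14), np.float64(0.08)]], [[np.float64(0.12), np.float64(0.07)]], [[np.float64(0.08), np.float64(0.04)]], [[np.float64(0.06), np.float64(0.03)]], [[np.float64(0.01), np.float64(0.01)]]]
```

```bash
python3 -m pendant '[[[0.01,0.02,0],0],[[0.01,0.06,0],0],[[0.03,0.09,0],0],[[0.04,0.13,0],0],[[0.06,0.16,0],0],[[0.06,0.18,0],0],[[0.08,0.21,0],0],[[0.09,0.24,0],0],[[0.11,0.25,0],0],[[0.12,0.27,0],0],[[0.14,0.28,0],0],[[0.15,0.29,0],0],[[0.16,0.3,0],0],[[0.19,0.31,0],0],[[0.19,0.31,0],0],[[0.21,0.31,0],0],[[0.23,0.3,0],0],[[0.23,0.3,0],0]]'
```

```text
time_s: 5.42
ee_pos: [0.4526, -0.1197, 0.0601]
eef_rot: [3.14, -0.002, 0.241]
force: [-1.1, -1.5, 12.4]
grip_width: 0.0003
grip_force: 5.7
```

```bash
python3 -m pendant '[[[0.24,0.29,0],0],[[0.26,0.28,0],0],[[0.25,0.27,0],0],[[0.26,0.26,0],0],[[0.26,0.24,0],0],[[0.26,0.22,0],0],[[0.26,0.21,0],0],[[0.25,0.19,0],0],[[0.24,0.18,0],0],[[0.22,0.16,0],0],[[0.21,0.13,0],0],[[0.19,0.12,0],0],[[0.17,0.11,0],0],[[0.14,0.08,0],0],[[0.12,0.07,0],0],[[0.08,0.04,0],0],[[0.06,0.03,0],0],[[0.01,0.01,0],0],[[0,0,0],0],[[0,0,0],0]]'
python3 - <<'E'
from m import *
c=snap('scene','scene3.png');t=snap('top','top3.png')
cv2.imwrite('pics/crop3.png',np.hstack([cv2.resize(cv2.imread('pics/scene3.png')[170:290,270:430],(400,300),interpolation=2),cv2.resize(cv2.imread('pics/top3.png')[190:350,240:440],(400,300))]))
E
```

```text
time_s: 7.08
ee_pos: [0.4873, -0.0909, 0.0602]
eef_rot: [3.14, -0.002, 0.241]
force: [0.3, -0.3, 12.2]
grip_width: 0.0001
grip_force: 5.5
```

View pics/crop3.png

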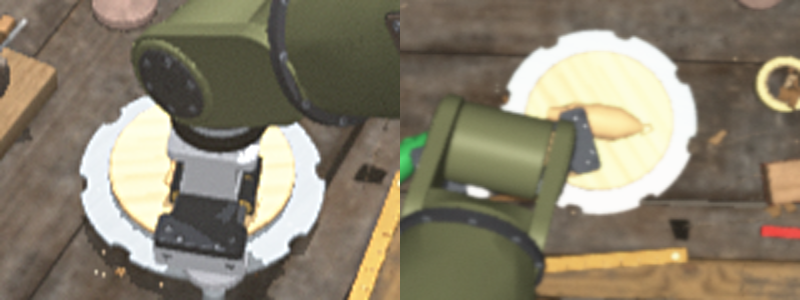

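The table and pig have ridden round about 45°; the fingers ended at the computed spot. Let the plunger rise slowly and watch the force.

```bash
python3 -m pendant '[[[0,0,0.3],0],[[0,0,0.2],0],[[0,0,0.2],0],[[0,0,0.2],0],[[0,0,0],0],[[0,0,0],0]]'
```

```text
time_s: 7.68
ee_pos: [0.4869, -0.0908, 0.0686]
eef_rot: [3.141, -0.001, 0.241]
force: [1.8, -3.2, 4.1]
grip_width: 0.0004
grip_force: 2.1
```

```bash
python3 -m pendant '[[[0,0,0.2],0],[[0,0,0.2],0],[[0,0,0.2],0],[[0,0,0.3],0],[[0,0,0.5],0],[[0,0,1],0],[[0,0,2],0],[[0,0,3],0],[[0,0,3],0],[[0,0,3],0],[[0,-3,2],0],[[-1,-4,0],0],[[-1,-4,0],0],[[-1,-4,0],0],[[-1,-4,0],0],[[-1,-4,0],0],[[-1,-4,0],0],[[-1,-4,0],0],[[0,0,0],0]]'
python3 - <<'E'
from m import *
c=snap('scene','scene4.png');t=snap('top','top4.png')
cv2.imwrite('pics/crop4.png',np.hstack([cv2.resize(cv2.imread('pics/scene4.png')[190:290,290:425],(400,300),interpolation=2),cv2.resize(cv2.imread('pics/top4.png')[190:340,250:450],(400,300))]))
cv2.imwrite('pics/crop5.png',np.hstack([cv2.resize(c['color'][240:285,320:375,::-1],(400,327),interpolation=2),cv2.resize(t['color'][245:290,270:325,::-1],(400,327),interpolation=2)]))
import pickle;pickle.dump((c,t),open('end.pkl','wb'))
for z in(.083,.068):
  e=[.4872,-.0905,z];print(proj(c,e),proj(t,e))
E
```

```text
time_s: 9.27
ee_pos: [0.414, -0.4056, 0.2224]
eef_rot: [3.142, 0.001, 0.236]
force: [-0.2, 0.3, 0.1]
grip_width: 0.0007
grip_force: 0.0
[354.8 267.9] [293.6 278.1]
[354.6 272.1] [293.8 278.4]
```

View pics/crop4.png

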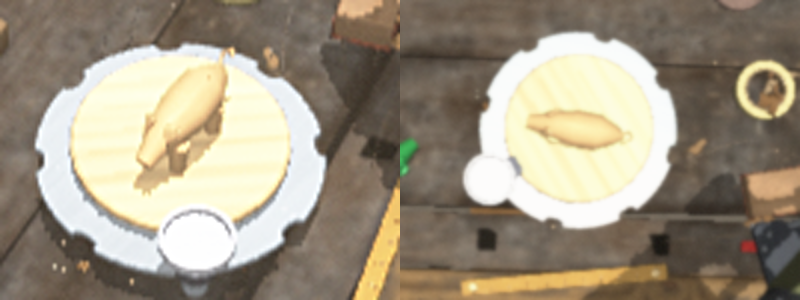

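View pics/crop5.png

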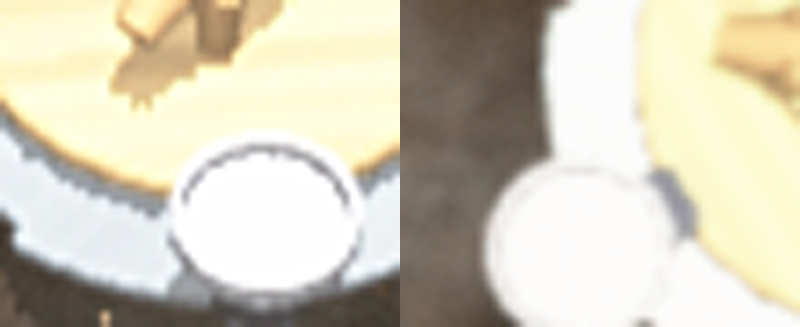

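Scene shows the cap at (355.9,269.1) and top at (294.1,278.9). These match the "fully up at 45°" prediction, with the same +1.2 px offset as at the start. The pig is standing and the robot is clear.

```bash
python3 -c "
from station import ctrl
print(ctrl.hand_in())"
```

```text
the job is handed in; nothing more can be done
None
```

The table was turned one notch clockwise with the plunger held down. In the last pictures the cap is fully up at the 45° position and the pig still stands on the table. The job was handed in with the robot clear; no verdict was returned.

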